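# Tip up the recipe screen on the kitchen counter

## Robot

A 7-joint arm with a two-finger parallel gripper is mounted at the origin on the work surface. World frame = base frame: x ahead of the robot, y to its left, z up, the work surface at z = 0. Lengths are in m, angles in rad, forces in N, time in s.
With the tool pointing down it reaches from about 0.4 to 0.85 m from the base axis. Payload 4.5 kg.
Tool frame: the origin (TCP) lies at the very end of the fingers, on their centre line; the grasp point (between the pads) lies 19 mm behind it; z points along the fingers, y is the direction in which the jaws open and shut (so a half turn about z gives the same grasp; the last joint's range is limited). The gripper opens to 88 mm and grips with 3 to 60 N. Pads are 18 mm wide; open, the fingers measure 123 mm over their backs; the gripper's body (75 mm by 187 mm) begins 45 mm behind the grasp point.
Start: joints at [-1.204, 0.689, -0.195, 1.565, 0.157, 0.902, -0.215], TCP at [0.204, 0.591, 0.239] pointing down, gripper open.
Joint ranges: [-3.01, 3.01], [-0.46, 2.08], [-1.47, 1.51], [0.13, 2.56], [-1, 4.14], [0.04, 2.09], [-2.66, 2.66]. Speed limits (rad/s): [2.57, 2.57, 3.14, 3.14, 3.14, 3.14, 3.14].

## Interface

Orientations are given as a unit quaternion [x, y, z, w].
In Python, from workcell import manip gives the robot as it stands.
- The arm moves only by the tool apply_moves, never from a script. Its argument "increments" is one flat list of numbers, 7 for each row, row after row: the turn, a rotation vector about the tool's x, y, z in rad, then the shift along the tool's x, y, z in cm, then the finger opening in cm, from 0 to 8.81. A call has exactly 5 rows; each row shifts and turns the commanded pose from where the row before left it, along the tool's axes as they then stand; what a row does not reach is not made up. A row lasts 1/8 s, in which the tool goes at most 62.5 mm and 10.7 degrees, less where a joint would pass 70% of its speed; a pose out of reach is approached as far as the arm can. A call is refused whole if a number of a shift passes 6.25 or a number of a turn 0.188, either way. A call with a gripper value outside its range is refused whole. The fingers move at their own pace and stop on an object; "squeeze" is the grip in N (left out, the last holds). Time passes only in rows, so rows that do not move let the fingers close, or fill a call up. It gives the time, the measured TCP pose, the force and the opening at its end, in the units of the state.
- manip.read_state(): the state, without advancing time (a new reading comes with each control period).
- manip.get_image(name): name is "scene" or "side" or "wrist"; returns a dict with "img" (400x640x3 uint8, red, green, blue), "range_z" (400x640 float32, m along the optical axis (not along the pixel's ray), 0 where there is no reading), "fx", "fy", "cx", "cy" (pixels), "distortion" ([k1, k2, p1, p2, k3] as OpenCV has them; the pictures are not rectified), "rvec" (rotation vector, rad) and "tvec" (3), from world to camera coordinates, as OpenCV has them; the wrist camera has in their place "hand_eye" (4x4, takes a point from camera to tool coordinates, whose origin is the TCP and whose axes are the flange's). Camera axes: x right, y down, z forward; pixel columns grow to the right and rows downward; lengths in m; the calibration is good to about 2 mm. A picture is of the moment at which its call begins: read the wrist's pose just before it.
- manip.job_done(): hands the job in, once; it reports no verdict.
Trained networks look in a picture, given as the dict that the camera call returned (one of the last four; its "shot" number tells which), for a name from the list of things; names that differ only in an ending like _2 or _b are one class to them, and where a whole thing is asked for, a point or a joint stands for the part that bears it (a point fixed in the world has none). Each returns a list of dicts, best first, with "p" (0 to 1); they miss things now and then, are a little off and sometimes report something else, mostly with a low value. They report only what shows in the picture. A call takes as long as a camera call.
- manip.boxes_of(picture, thing): "xyz" ([x, y, z] in m, in world coordinates, good to about 4 mm: the middle of the surface that is visible of it).
- manip.masks_of(picture, thing): "pixels" (400x640 bool, what is visible of it).
- manip.place_of(picture, thing): "xyz" ([x, y, z] in m, in world coordinates, good to about 4 mm: a listed point, or the origin of a listed thing).
The state is a dict: "time": time; "joints": joint angles; "joint_velocities": joint speeds; "joint_efforts": joint torques, N m; "tool_pos": TCP position; "eef_rot": TCP orientation; "contact_force": force on the tool from outside, world axes, zero at the start; "torque": the same for the moment, N m; "gripper_width": finger opening in m.
Only numpy, scipy, OpenCV 4.12 (cv2) and the standard library are available. Lean on these libraries where they do the work, as an engineer would, in place of code of your own. Each camera call takes 0.05 s, during which the arm holds its last target. There are 200 camera calls.

## Task

The recipe screen, the larger of the two hinged screens on the counter, has been left leaning too far back to read. Tip it up until it leans back about 20 degrees from upright, let go and make sure that it stays there by itself. Leave the small timer screen as it stands.

Things in the scene. Friction and masses are not known exactly. Their poses are not given: they have to be found in the camera images.
- screen (a joint): Stiff friction hinge of the recipe screen; it stays wherever it is left (0.6 N m of friction; 4 to 8 N at the top edge moves it). Value in rad: 0 = upright, positive = leaning back, its top away from the picture side; 0.35 = the wanted 20 degrees; stops at -0.35 and 1.25. It starts between 0.8 and 1.08.
- screen_top (a point): Middle of the recipe screen's top edge, 165 mm from the hinge axis, midway through the thickness. The screen is a flat black panel 200 mm wide, 160 high, 14 thick, about 0.4 kg, a pale picture on its front, a plain dark back. Axes turn with it: z from hinge to top edge, y along the edge, x out of the back. Behind it at least 80 mm are free.
- recipe_stand: Grey foot of the recipe screen, fixed to the counter: a plate 140 x 140 mm, 16 high, from 30 mm in front of its origin to 110 mm behind. Origin: on the counter, straight below the middle of the hinge axis, which is 30 mm up. x points level to the back (the way the screen leans), y along the hinge axis, z up. Its front faces the robot, turned up to 0.4 rad.
- timer_top (a point): Middle of the top edge of the small timer screen: a like black panel but only 120 mm wide, 90 high, 14 thick, on its own fixed grey foot and stiff hinge, 280 mm or more to the left or right of the recipe screen (stand to stand). 95 mm from its hinge axis; axes as for screen_top. To be left as it is.

How it is judged:
By the outcome, as a careful person would: the job done as asked, in the order asked, and still so for the second after the job is handed in, with the robot touching nothing.
It also fails if it takes over 38 s, if anything falls off the work surface, if the arm or the gripper's body presses on something with over 40 N, if the wrist force passes 120 N, or if a joint passes its speed limit or range.

## Working session

There is one attempt and no reset: what is moved stays moved. The work goes in short steps, Python scripts to look and compute and a tool call to move; the robot and the scene stay as the last step left them, time stands still between calls to the robot, and variables do not carry over. Pictures are saved under pics/ and viewed, about 8 in all and at most 12, crops included, and the job is handed in when it is done.

Besides the shell and the picture viewer there is one more tool, called after "Emit:" as name(argument=value, ...), one argument or row to a line, values as JSON. apply_moves: Moves the arm, as the interface text tells. Its arguments: {"type":"object","properties":{"increments":{"type":"array","items":{"type":"number"}},"squeeze":{"type":"number"}},"required":["increments"]}

```bash
mkdir -p pics; cat > h.py <<'E'
import numpy as np, cv2
from workcell import manip
from scipy.spatial.transform import Rotation as R
np.set_printoptions(precision=4,suppress=True)
def cloud(p,mask,T=None):
    v,u=np.nonzero(mask&(p["range_z"]>0)); z=p["range_z"][v,u]
    K=np.array([[p["fx"],0,p["cx"]],[0,p["fy"],p["cy"]],[0,0,1]])
    n=cv2.undistortPoints(np.c_[u,v].astype(float)[:,None],K,np.array(p["distortion"]))[:,0]
    c=np.c_[n*z[:,None],z]
    Rm=cv2.Rodrigues(np.array(p["rvec"],float))[0]
    return (c-np.array(p["tvec"]).ravel())@Rm
def save(p,n): cv2.imwrite("pics/"+n,p["img"][:,:,::-1])
E
python3 - <<'E'
from h import *
ps=[]
for n in("scene","side"):
    p=manip.get_image(n);save(p,n+"1.png");ps.append(p["img"])
    for t in("screen_top","recipe_stand","timer_top"):
        print(n,t,[(np.array(d["xyz"]),round(d["p"],2)) for d in manip.place_of(p,t)[:3]])
    m=manip.masks_of(p,"screen")
    for d in m[:2]:
        c=cloud(p,d["pixels"]);print("mask",d["p"],len(c),c.mean(0),c.min(0),c.max(0))
        if len(c)>50:
            q=c-np.median(c,0);print(np.linalg.svd(q,full_matrices=False)[2])
cv2.imwrite("pics/both.png",np.vstack(ps)[::,:,::-1][:, :] if 0 else cv2.resize(np.vstack(ps),(480,600))[:,:,::-1])
print(manip.read_state())
E
```

```text
scene screen_top [(array([ 0.5902, -0.2082,  0.1336]), 0.88)]
scene recipe_stand [(array([ 0.4594, -0.2413, -0.0004]), 0.81)]
scene timer_top [(array([0.4848, 0.1546, 0.107 ]), 0.92)]
mask 0.75 3923 [ 0.5317 -0.2123  0.0961] [ 0.4357 -0.4373 -0.0026] [ 0.6082 -0.1121  0.1383]
[[-0.091   0.9876  0.1283]
 [-0.7894  0.007  -0.6138]
 [ 0.607   0.1571 -0.779 ]]
side screen_top [(array([ 0.5828, -0.2143,  0.1306]), 0.81)]
side recipe_stand [(array([ 0.4589, -0.2367,  0.0022]), 0.86)]
side timer_top [(array([0.4846, 0.1506, 0.11  ]), 0.95)]
mask 0.86 6943 [ 0.5257 -0.234   0.0892] [ 0.4448 -0.3335 -0.0018] [0.6632 0.022  0.1398]
[[ 0.1862 -0.982   0.0325]
 [-0.7774 -0.1675 -0.6064]
 [ 0.6009  0.0877 -0.7945]]
{'time': 0.5, 'joints': array([-1.2042,  0.6891, -0.1946,  1.5653,  0.1573,  0.9025, -0.2151]), 'joint_velocities': array([ 0.0013, -0.0013, -0.0012, -0.0013,  0.0016,  0.0007,  0.0002]), 'joint_efforts': array([ -0.0004, -52.7099,  -1.2659, -15.3603,  -0.0519,   0.0003,
         0.    ]), 'tool_pos': array([0.2042, 0.5907, 0.2387]), 'eef_rot': array([ 0.1656,  0.9862,  0.    , -0.    ]), 'contact_force': array([-0.4602,  0.7435,  0.0848]), 'torque': array([-0.0089,  0.0212,  0.0308]), 'gripper_width': 0.08791477211156565}
```

View pics/both.png

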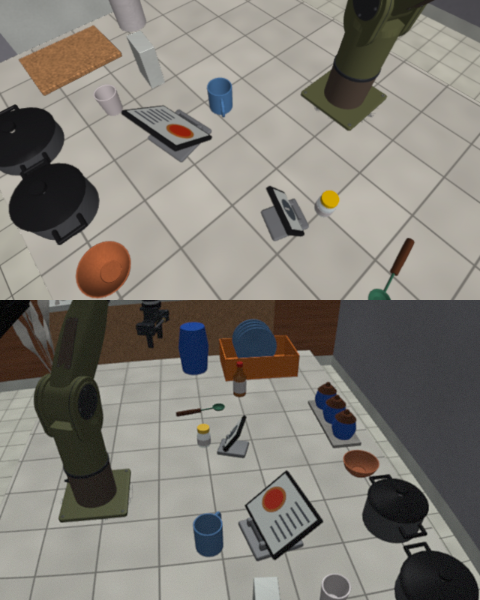

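The recipe screen is the larger panel (scene about 165,128; side about 285,515, in the shrunken picture). It leans back about 0.9 rad, with a mug to its front left and the pots well behind it. The timer is separate, at (0.485, 0.15). I'll go over the top to behind the recipe screen with closed fingers and push its top edge forward.

Emit:
apply_moves(
  increments=[0, 0, -0.11, -3.1, -3.3, 0.2, 0, 0, 0, -0.11, -2.7, -3.6, 0.2, 0, 0, 0, -0.11, -2.3, -3.9, 0.2, 0, 0, 0, -0.11, -1.8, -4.1, 0.2, 0, 0, 0, -0.11, -1.4, -4.3, 0.2, 0],
  squeeze=20,
)

```text
time: 1.12
tool_pos: [0.2966, 0.3835, 0.2289]
eef_rot: [-0.11, 0.994, 0.0, 0.0]
contact_force: [1.1, 0.3, -0.2]
gripper_width: 0.0402
```

Emit:
apply_moves(
  increments=[0, 0, 0, -1.2, -4.3, 0.2, 0, 0, 0, 0, -1.2, -4.3, 0.2, 0, 0, 0, 0, -1.2, -4.3, 0.2, 0, 0, 0, 0, -1.2, -4.3, 0, 0, 0, 0, 0, -1.2, -4.3, 0, 0],
)

```text
time: 1.75
tool_pos: [0.4017, 0.1865, 0.2229]
eef_rot: [-0.108, 0.994, 0.0, 0.0]
contact_force: [0.5, -0.0, -0.1]
gripper_width: 0.0005
```

Emit:
apply_moves(
  increments=[0, 0, 0, -1.2, -4.3, 0, 0, 0, 0, 0, -1.2, -4.3, 0, 0, 0, 0, 0, -1.2, -4.3, 0, 0, 0, 0, 0, -1.2, -4.3, 0, 0, 0, 0, 0, -1.2, -4.3, 0, 0],
)

```text
time: 2.38
tool_pos: [0.5066, -0.0107, 0.2229]
eef_rot: [-0.108, 0.994, 0.0, 0.0]
contact_force: [0.4, 0.2, 1.3]
gripper_width: 0.0004
```

```bash
cat >> h.py <<'E'
H=np.array([.459,-.239,.03])
def fit(c,rng=np.random.default_rng(0)):
    c=c[(c[:,2]>.035)&(np.linalg.norm(c-H,axis=1)<.22)]
    best=None;bn=0
    for _ in range(300):
        a,b,d=c[rng.choice(len(c),3,False)];n=np.cross(b-a,d-a);l=np.linalg.norm(n)
        if l<1e-5: continue
        i=abs((c-a)@n/l)<.003
        if i.sum()>bn: bn=i.sum();best=i
    c=c[best];m=c.mean(0);n=np.linalg.svd(c-m,full_matrices=False)[2][2]
    n*=np.sign(n[0]);return n,m,bn
def look(names=("scene","side"),tag=None):
    for n in names:
        p=manip.get_image(n)
        if tag: save(p,n+tag+".png")
        for t in("screen_top","recipe_stand","timer_top"):
            print(n,t,[(np.array(d["xyz"]),round(d["p"],2)) for d in manip.place_of(p,t)[:1]])
        for d in manip.masks_of(p,"screen")[:1]:
            c=cloud(p,d["pixels"])
            if len(c)>300:
                nn,m,k=fit(c);print(n,"plane lean",np.arcsin(-nn[2]),"yaw",np.arctan2(nn[1],nn[0]),"mean",m,k)
E
python3 - <<'E'
from h import *
look()
E
```

```text
scene screen_top [(array([ 0.5883, -0.2119,  0.1351]), 0.6)]
scene recipe_stand [(array([ 0.4592, -0.2399, -0.0012]), 0.8)]
scene timer_top [(array([0.482 , 0.1553, 0.1118]), 0.76)]
scene plane lean 0.9143546805316625 yaw 0.20062963039239984 mean [ 0.5306 -0.2146  0.098 ] 3090
side screen_top [(array([ 0.5866, -0.2116,  0.1337]), 0.57)]
side recipe_stand [(array([ 0.4576, -0.2372, -0.0009]), 0.83)]
side timer_top [(array([0.4819, 0.1483, 0.108 ]), 0.71)]
side plane lean 0.9063866557990273 yaw 0.20998299664953807 mean [ 0.5245 -0.2349  0.0902] 5819
```

Emit:
apply_moves(
  increments=[0, 0, 0, -1.6, -4.2, 0, 0, 0, 0, 0, -1.6, -4.2, 0, 0, 0, 0, 0, -1.6, -4.2, 0, 0, 0, 0, 0, -1.6, -4.2, 0, 0, 0, 0, 0, -1.6, -4.2, 0, 0],
)

```text
time: 3.5
tool_pos: [0.6299, -0.1976, 0.2227]
eef_rot: [-0.109, 0.994, 0.0, -0.0]
contact_force: [-0.0, 0.4, 0.4]
gripper_width: 0.0007
```

Emit:
apply_moves(
  increments=[0, 0, 0, 0, 0, 3, 0, 0, 0, 0, 0, 0, 3, 0, 0, 0, 0, 0, 0, 3, 0, 0, 0, 0, 0, 0, 2.5, 0, 0, 0, 0, 0, 0, 1, 0],
)

```text
time: 4.12
tool_pos: [0.6283, -0.1962, 0.0961]
eef_rot: [-0.109, 0.994, 0.001, -0.001]
contact_force: [0.1, 0.1, -0.6]
gripper_width: 0.0005
```

```bash
python3 - <<'E'
from h import *
a=[manip.get_image(n)["img"][:,:,::-1] for n in("scene","side")]
cv2.imwrite("pics/b2.png",np.hstack([a[0][60:320,80:400],a[1][150:410,250:570]]) if 0 else np.hstack([a[0][40:320,100:440],a[1][120:400,250:590]]))
E
```

```text
(no output)
```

View pics/b2.png

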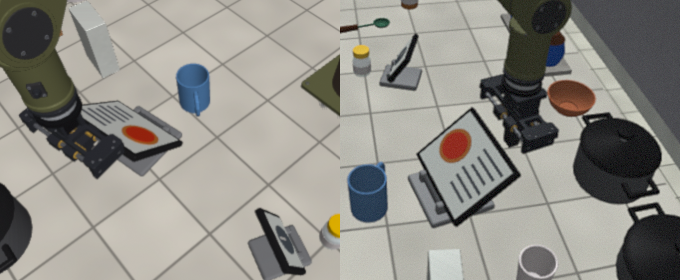

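The gripper is behind the top edge and clear of everything (crop: fingers about 100,150 left and 530,125 right). Now I'll push forward, rising along the arc.

Emit:
apply_moves(
  increments=[0, 0, 0, 1.2, 0, 0, 0, 0, 0, 0, 1.0, 0, 0, 0, 0, 0, 0, 0.8, 0, -0.2, 0, 0, 0, 0, 0.8, 0, -0.6, 0, 0, 0, 0, 0.8, 0, -0.8, 0],
)

```text
time: 4.85
tool_pos: [0.5884, -0.2064, 0.1157]
eef_rot: [-0.109, 0.994, -0.0, 0.005]
contact_force: [7.9, 0.6, -0.5]
gripper_width: 0.0004
```

```bash
python3 - <<'E'
from h import *
look()
E
```

```text
scene screen_top []
scene recipe_stand [(array([ 0.4577, -0.2409,  0.0011]), 0.7)]
scene timer_top [(array([0.4842, 0.1534, 0.111 ]), 0.95)]
scene plane lean 0.7812827704876724 yaw 0.1978786746723969 mean [ 0.4954 -0.1922  0.0854] 1164
side screen_top [(array([ 0.5724, -0.2144,  0.1494]), 0.72)]
side recipe_stand [(array([ 0.457 , -0.2364, -0.002 ]), 0.73)]
side timer_top [(array([0.4809, 0.1503, 0.1105]), 0.96)]
side plane lean 0.7760809828683638 yaw 0.20632930770406316 mean [ 0.5173 -0.236   0.099 ] 5694
```

Emit:
apply_moves(
  increments=[0, 0, 0, 1.0, 0, -0.7, 0, 0, 0, 0, 1.0, 0, -0.7, 0, 0, 0, 0, 1.0, 0, -0.6, 0, 0, 0, 0, 0.9, 0, -0.5, 0, 0, 0, 0, 0.7, 0, -0.3, 0],
)

```text
time: 5.98
tool_pos: [0.5474, -0.2152, 0.1459]
eef_rot: [-0.109, 0.994, -0.0, 0.009]
contact_force: [9.7, 3.5, 10.6]
gripper_width: 0.0003
```

```bash
python3 - <<'E'
from h import *
print(manip.read_state()["tool_pos"])
look()
E
```

```text
[ 0.5474 -0.2152  0.1459]
scene screen_top []
scene recipe_stand [(array([ 0.455 , -0.2406, -0.0009]), 0.94)]
scene timer_top [(array([0.4808, 0.1519, 0.1118]), 0.6)]
scene plane lean 0.03672809409142469 yaw -1.3122710871811236 mean [ 0.4848 -0.1306  0.1233] 248
side screen_top [(array([ 0.5274, -0.2222,  0.1801]), 0.84)]
side recipe_stand [(array([ 0.4577, -0.2385,  0.0002]), 0.78)]
side timer_top [(array([0.4832, 0.1513, 0.1086]), 0.65)]
side plane lean 0.4463411256802897 yaw 0.20267012406977614 mean [ 0.4944 -0.2406  0.1156] 4942
```

Emit:
apply_moves(
  increments=[0, 0, 0, 0.4, 0, -0.4, 0, 0, 0, 0, 0.4, 0, -0.3, 0, 0, 0, 0, 0.3, 0, -0.2, 0, 0, 0, 0, 0.3, 0, -0.1, 0, 0, 0, 0, 0, 0, 0, 0],
)

```text
time: 7.1
tool_pos: [0.5278, -0.2194, 0.153]
eef_rot: [-0.109, 0.994, -0.0, 0.003]
contact_force: [4.5, 2.0, 4.3]
gripper_width: 0.0006
```

```bash
python3 - <<'E'
from h import *
look(("side",))
E
```

```text
side screen_top [(array([ 0.5129, -0.2293,  0.1876]), 0.9)]
side recipe_stand [(array([ 0.4601, -0.2355,  0.0001]), 0.91)]
side timer_top [(array([0.4812, 0.1482, 0.1098]), 0.75)]
side plane lean 0.32665675037135006 yaw 0.2069289880132356 mean [ 0.4848 -0.243   0.1204] 4425
```

Emit:
apply_moves(
  increments=[0, 0, 0, -0.5, 0, 0, 0, 0, 0, 0, -1.5, 0, 0, 0, 0, 0, 0, -3, 0, -1, 0, 0, 0, 0, -3, 0, -4, 0, 0, 0, 0, -2, 0, -6, 0],
)

```text
time: 7.98
tool_pos: [0.6213, -0.1984, 0.2595]
eef_rot: [-0.109, 0.994, 0.001, -0.004]
contact_force: [0.9, -0.4, -0.3]
gripper_width: 0.0
```

```bash
python3 - <<'E'
from h import *
look();look()
p=manip.get_image("side");cv2.imwrite("pics/c.png",p["img"][100:400,200:600,::-1])
E
```

```text
scene screen_top [(array([ 0.5124, -0.2232,  0.1889]), 0.75)]
scene recipe_stand [(array([ 0.4594, -0.241 , -0.001 ]), 0.76)]
scene timer_top [(array([0.4835, 0.1512, 0.1116]), 0.6)]
scene plane lean 0.3069457256178893 yaw 0.21237664240465765 mean [ 0.4939 -0.2038  0.1288] 969
side screen_top [(array([ 0.5135, -0.2273,  0.1856]), 0.76)]
side recipe_stand [(array([ 0.459 , -0.235 , -0.0016]), 0.72)]
side timer_top [(array([0.4835, 0.1502, 0.1119]), 0.56)]
side plane lean 0.3269448940335612 yaw 0.20486392597194675 mean [ 0.4847 -0.2425  0.1207] 4450
scene screen_top [(array([ 0.5135, -0.225 ,  0.1894]), 0.77)]
scene recipe_stand [(array([ 0.4605, -0.2417,  0.001 ]), 0.65)]
scene timer_top [(array([0.4842, 0.1542, 0.1137]), 0.92)]
scene plane lean 0.308832535536306 yaw 0.20818966895685778 mean [ 0.4948 -0.2047  0.1304] 986
side screen_top [(array([ 0.5117, -0.2282,  0.1883]), 0.71)]
side recipe_stand [(array([ 0.4602, -0.2352, -0.0011]), 0.73)]
side timer_top [(array([0.484 , 0.1511, 0.1116]), 0.71)]
side plane lean 0.32646508678893243 yaw 0.20683049832406383 mean [ 0.485  -0.2439  0.1206] 4440
```

View pics/c.png

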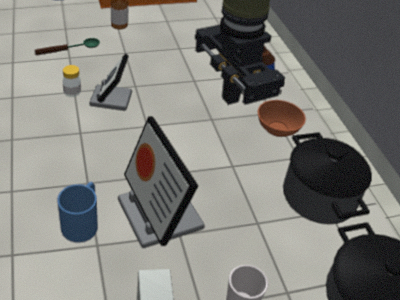

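The screen stands by itself at about 0.31–0.33 rad (crop about 160,180), slightly past the target. There's time left, so I'll nudge it back about 2° from the front.

Emit:
apply_moves(
  increments=[0, 0, 0, 3.5, 0, 0, 0, 0, 0, 0, 3.5, 0, 0, 0, 0, 0, 0, 3.5, 0, 0, 0, 0, 0, 0, 3.5, 0, 0, 0, 0, 0, 0, 3.5, 0, 0, 0],
)

```text
time: 9.65
tool_pos: [0.4512, -0.2365, 0.2612]
eef_rot: [-0.108, 0.994, -0.0, 0.0]
contact_force: [0.1, 0.1, 0.2]
gripper_width: 0.0007
```

Emit:
apply_moves(
  increments=[0, 0, 0, 0, 0, 2.5, 0, 0, 0, 0, 0, 0, 2.5, 0, 0, 0, 0, 0, 0, 2.5, 0, 0, 0, 0, 0, 0, 1.5, 0, 0, 0, 0, 0, 0, 0, 0],
)

```text
time: 10.28
tool_pos: [0.4518, -0.236, 0.1704]
eef_rot: [-0.109, 0.994, 0.0, -0.001]
contact_force: [1.0, -0.2, -0.1]
gripper_width: 0.0003
```

Emit:
apply_moves(
  increments=[0, 0, 0, -1, 0, 0, 0, 0, 0, 0, -1, 0, 0, 0, 0, 0, 0, -0.8, 0, 0, 0, 0, 0, 0, -0.3, 0, 0, 0, 0, 0, 0, -0.1, 0, 0, 0],
)

```text
time: 10.9
tool_pos: [0.4835, -0.2293, 0.171]
eef_rot: [-0.108, 0.994, 0.0, -0.0]
contact_force: [0.0, 0.4, -0.6]
gripper_width: 0.0005
```

Emit:
apply_moves(
  increments=[0, 0, 0, -0.2, 0, 0, 0, 0, 0, 0, -0.2, 0, 0, 0, 0, 0, 0, -0.2, 0, 0, 0, 0, 0, 0, -0.1, 0, 0, 0, 0, 0, 0, 0, 0, 0, 0],
)

```text
time: 11.52
tool_pos: [0.4892, -0.2281, 0.1708]
eef_rot: [-0.108, 0.994, 0.0, -0.001]
contact_force: [-1.6, -0.4, 2.0]
gripper_width: 0.0004
```

```bash
python3 - <<'E'
from h import *
look(("side",))
print(manip.read_state()["contact_force"])
E
```

```text
side screen_top [(array([ 0.5133, -0.2286,  0.1879]), 0.76)]
side recipe_stand []
side timer_top [(array([0.479 , 0.1488, 0.1114]), 0.97)]
side plane lean 0.32098329175524176 yaw 0.20750581209902444 mean [ 0.4827 -0.2499  0.1107] 3778
[-4.0334 -0.1265  0.7016]
```

Just in contact; about 5 mm more.

Emit:
apply_moves(
  increments=[0, 0, 0, -0.2, 0, 0, 0, 0, 0, 0, -0.2, 0, 0, 0, 0, 0, 0, -0.1, 0, 0, 0, 0, 0, 0, 0, 0, 0, 0, 0, 0, 0, 0, 0, 0, 0],
)

```text
time: 12.4
tool_pos: [0.4953, -0.2266, 0.171]
eef_rot: [-0.108, 0.994, 0.0, 0.0]
contact_force: [-3.4, -0.1, -1.7]
gripper_width: 0.0006
```

```bash
python3 - <<'E'
from h import *
look(("side",))
print(manip.read_state()["contact_force"])
E
```

```text
side screen_top [(array([ 0.5187, -0.2267,  0.1878]), 0.65)]
side recipe_stand [(array([ 0.4579, -0.2363,  0.0008]), 0.71)]
side timer_top [(array([0.4799, 0.1516, 0.1102]), 0.8)]
side plane lean 0.35852112105433337 yaw 0.20668696350221788 mean [ 0.4854 -0.2485  0.1094] 4002
[-3.2297 -0.8505 -0.9867]
```

0.358, which is good. Back off to the front and up, then check.

Emit:
apply_moves(
  increments=[0, 0, 0, 0.5, 0, 0, 0, 0, 0, 0, 1.5, 0, 0, 0, 0, 0, 0, 2, 0, -2, 0, 0, 0, 0, 2, 0, -5, 0, 0, 0, 0, 1, 3, -6, 0],
)

```text
time: 13.28
tool_pos: [0.42, -0.2165, 0.2972]
eef_rot: [-0.106, 0.994, -0.0, -0.0]
contact_force: [1.1, 0.3, 0.9]
gripper_width: 0.0003
```

Emit:
apply_moves(
  increments=[0, 0, 0, 0, 4, -2, 0, 0, 0, 0, 0, 5, -1, 0, 0, 0, 0, -1, 5, 0, 0, 0, 0, 0, -1, 4, 0, 0, 0, 0, 0, 0, 0, 0, 0],
)

```text
time: 13.9
tool_pos: [0.4023, -0.0317, 0.3269]
eef_rot: [-0.112, 0.994, 0.0, 0.001]
contact_force: [-0.5, -0.3, 0.7]
gripper_width: 0.0009
```

```bash
python3 - <<'E'
from h import *
look();look()
a=[manip.get_image(n)["img"][:,:,::-1] for n in("scene","side")]
cv2.imwrite("pics/d.png",np.hstack([a[0][40:320,100:440],a[1][120:400,250:590]]))
E
```

```text
scene screen_top [(array([ 0.52  , -0.2243,  0.1885]), 0.66)]
scene recipe_stand [(array([ 0.4583, -0.2397,  0.0033]), 0.95)]
scene timer_top [(array([0.4818, 0.152 , 0.1103]), 0.93)]
scene plane lean 0.34387256133445954 yaw 0.21511394116298532 mean [ 0.5013 -0.2064  0.1359] 802
side screen_top [(array([ 0.516 , -0.2265,  0.1845]), 0.77)]
side recipe_stand [(array([ 0.4586, -0.2374, -0.0002]), 0.65)]
side timer_top [(array([0.481 , 0.1525, 0.1097]), 0.88)]
side plane lean 0.36611857786425966 yaw 0.20370048486118242 mean [ 0.4882 -0.2425  0.1193] 4591
scene screen_top [(array([ 0.5206, -0.2236,  0.1876]), 0.7)]
scene recipe_stand [(array([ 0.4582, -0.2434, -0.0007]), 0.69)]
scene timer_top [(array([0.4825, 0.1517, 0.1115]), 0.88)]
scene plane lean 0.34082396370313184 yaw 0.20819343318759972 mean [ 0.5027 -0.2113  0.137 ] 847
side screen_top [(array([ 0.5149, -0.2283,  0.1866]), 0.71)]
side recipe_stand [(array([ 0.4601, -0.2361, -0.0015]), 0.64)]
side timer_top [(array([0.4848, 0.1509, 0.1093]), 0.63)]
side plane lean 0.3648638893755546 yaw 0.20576409467972712 mean [ 0.488  -0.2426  0.1191] 4580
```

View pics/d.png

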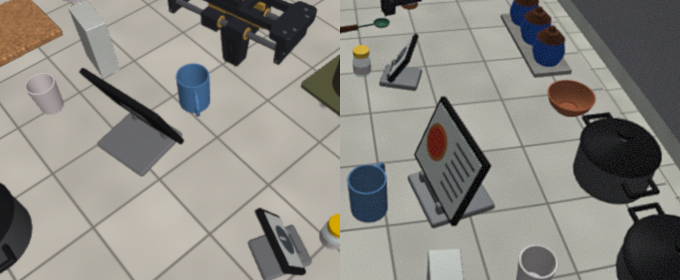

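The screen stands free at about 0.35 rad, the timer is unmoved and the gripper is clear.

```bash
python3 -c "
from workcell import manip
print(manip.job_done())"
```

```text
the job is handed in; nothing more can be done
None
```

The recipe screen now leans back about 20 degrees (about 0.35 rad) and stays there by itself. I handed the job in at about 14 s of the 38 s allowed.

- **What I did:** I pushed the screen up from behind its top edge with closed fingers. That took it slightly too far, to about 0.32 rad, so I nudged it back from the front and moved the arm clear.
- **Lean, last check:** With the arm clear, the two cameras disagree a little. The scene camera gives 0.34 rad and the side camera 0.365 rad, which is 19.5–21 degrees. Repeat readings agreed to within about 0.003 rad on each camera.
- **Timer screen:** Its top edge reads the same position as at the start, within the few millimetres of measuring noise, and nothing touched it.
- **Forces:** The highest readings shown were about 15 N, well under the limits. These were read only at the end of each move, not throughout.

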